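Fetch the puzzle board's edge bar out of its caddy

ROBOT

A 6-joint arm with a two-finger parallel gripper is mounted at the origin on the work surface. World frame = base frame: x ahead of the robot, y to its left, z up, the work surface at z = 0. Lengths are in m, angles in degrees, forces in N, time in s.
With the tool pointing down it reaches from about 0.35 to 0.975 m from the base axis. Payload 17.4 kg.
Tool frame: the origin (TCP) lies at the very end of the fingers, on their centre line; the grasp point (between the pads) lies 19 mm behind it; z points along the fingers, y is the line along which they close (so a half turn about z gives the same grasp; the last joint's range is limited). The gripper opens to 85 mm and grips with 20 to 120 N. Pads are 22 mm wide; open, the fingers measure 114 mm over their backs; the gripper's body (76 mm by 85 mm) begins 54 mm behind the grasp point. The pads swing forward as they close: fully open they stand 13 mm farther back than shut.
Start: joints at [-74.072, 6.646, 82.598, -0, 90.757, -2.166], TCP at [0.21, -0.642, 0.231] pointing down, gripper open.
Joint ranges: [-162.19, 162.19], [-47.58, 125.68], [4.15, 143.07], [-65.23, 245.23], [0.69, 171.88], [-170.13, 170.13]. Speed limits (degrees/s): [108.29, 108.29, 127.2, 180, 180, 180].

INTERFACE

Orientations are given as [roll, pitch, yaw] about the fixed x, y, z axes, in that order (R = Rz(yaw) Ry(pitch) Rx(roll)).
In Python, from bench import arm gives the robot as it stands.
- The arm moves only by the tool apply_moves, never from a script. Its argument "steps" is a list of rows, each a list of 7 numbers: the shift along the tool's x, y, z scaled (see below), then the turn, a rotation vector about the tool's x, y, z scaled (see below), then the gripper command: -1 is fully open, 1 is shut, values between are in proportion. A call has 1 to 12 rows; each row shifts and turns the commanded pose from where the row before left it, along the tool's axes as they then stand; what a row does not reach is not made up. The controller multiplies each number of a shift by 0.025 m and each number of a turn by 0.12 rad. A row lasts 1/12 s, in which the tool goes at most 41.7 mm and 7.16 degrees, less where a joint would pass 70% of its speed; a pose out of reach is approached as far as the arm can. A call with a number of a shift or a turn outside -1 to 1 is refused whole. A call with a gripper value outside its range is refused whole. The fingers move at their own pace and stop on an object; "newtons" is the grip in N (left out, the last holds). Time passes only in rows, so rows that do not move let the fingers close. It gives the time, the measured TCP pose, the force, the opening and the grip force at its end, in the units of the state.
- arm.get_obs(): the state, without advancing time (a new reading comes with each control period).
- arm.capture(name): name is "scene" or "top"; returns a dict with "pixels" (384x512x3 uint8, blue, green, red), "depth" (384x512 float32, m along the optical axis (not along the pixel's ray), 0 where there is no reading), "intrinsics" (3x3 intrinsics, pixels), "k1" (the pictures are not rectified: a ray, as slopes to the right and down, at radius r is drawn at 1 + k1 r^2 times it, then the intrinsics apply), "view" (4x4, takes a point from world to camera coordinates). Camera axes: x right, y up, looking along -z (the intrinsics and any distortion apply to the point x, -y, -z); pixel columns grow to the right and rows downward; lengths in m; the calibration is good to about 2 mm. A picture is of the moment at which its call begins.
- arm.hand_in(): hands the job in; it is judged then, once.
The state is a dict: "time": time; "joint_positions": joint angles; "qd": joint speeds; "joint_torque": joint torques, N m; "position": TCP position; "eef_rot": TCP orientation; "force": force on the tool from outside, world axes, zero at the start; "moment": the same for the moment, N m; "grip_width": finger opening in m; "finger_force": force on a finger pad.
Only numpy, scipy, OpenCV 4.12 (cv2) and the standard library are available. Lean on these libraries where they do the work, as an engineer would, in place of code of your own. Each camera call takes 0.05 s, during which the arm holds its last target. There are 200 camera calls.

TASK

The puzzle board is missing the bar along its open edge: that navy bar lies in the plywood caddy and is longer than the opening in the caddy's top, so tilt it to bring it out through the opening, without forcing it. Then hold it level and lengthwise in line with the board's open edge, centred about 5 cm above it, and finish while still holding it there so that I can fasten it. Do not disturb the puzzle pieces or the other things on the table.

Things in the scene. Friction and masses are not known exactly. Their poses are not given: they have to be found in the camera images.
- bar: the loose edge bar: navy wooden square bar with brass-coloured ends, 235 mm long, 20 x 20 mm in section, about 65 g (varies). Origin at its middle (centre of the solid); x runs along its length, symmetric end for end. It starts flat on the caddy's floor (its middle 18 mm above the table), roughly along the caddy and within 20 mm of its middle lengthwise, so both its ends are under the caddy's top.
- caddy: plywood caddy, fixed: outside 336 mm (its x) x 151 mm (its y) x 74 mm high; origin at the centre of its underside, z up. Floor and walls 8 mm thick; inside 320 x 135 mm and 58 mm from floor to the underside of the top. Only the middle of the top is open.
- caddy_opening (a point): centre of the caddy's only opening, level with its top face (74 mm above the table), axes as the caddy's: 180 mm along x, 135 mm along y. The 8 mm thick top covers the last 70 mm of the inside at either end of x (navy lines at its edges). With the bar slid to one end wall, its other end is 15 mm inside the opening and can be tilted up, and the bar drawn out slantwise.
- board: puzzle board, navy with brown felt, fixed: 240 mm (its x) x 285 mm (its y) x 12 mm thick, origin at the centre of its underside, z up. Navy rails 20 mm wide and 20 mm high stand on three edges (tops 32 mm above the table); the -x edge, towards the robot, is open and runs along y, 245 mm between the side rails. Thin pieces lie on the felt.
- board_edge (a point): middle of the strip where the bar belongs: on the board's top face (12 mm above the table), halfway along the open edge and 10 mm in from its outer side; its axes are the board's, so the edge runs along y.
- board_clump: bystander: nine joined green and yellow puzzle pieces, 60 x 54 x 5 mm, loose on the board near its middle. Origin at its underside's centre.
- sorting_tray: bystander: white plastic tray of sorted pieces, 130 x 100 x 28 mm, loose beyond the middle. Origin at its underside's centre.
- mug: bystander: blue mug, 82 mm across, 90 mm high, loose beyond the middle on the right. Origin at its underside's centre.
- remote: bystander: black remote control, 170 x 45 x 18 mm, loose on the right. Origin at its underside's centre.
- magnifier: bystander: magnifying glass lying flat, lens 84 mm across, handle towards its -x, 182 mm in all, loose on the left. Origin under the lens's centre.
There are look-alikes about, which are no part of the job. Of the things that look like the bar, the smaller one is meant.

How it is judged:
By the outcome, as a careful person would: the job done as asked, in the order asked, and still so for the second after the job is handed in, while the arm keeps its last pose, push and grip.
It also fails if it takes over 54 s, if anything falls off the work surface, if the arm or the gripper's body presses on something with over 40 N, if the wrist force passes 120 N, or if a joint passes its speed limit or range.

## Working session

There is one attempt and no reset: what is moved stays moved. The work goes in short steps, Python scripts to look and compute and a tool call to move; the robot and the scene stay as the last step left them, time stands still between calls to the robot, and variables do not carry over. Pictures are saved under pics/ and viewed, at most 10 in all, crops included, and the job is handed in when it is done.

Besides the shell and the picture viewer there is one more tool, called after ">>>" as name([rows], argument=value, ...), one row to a line, values as JSON. apply_moves: Moves the arm, as the interface text tells. Shifts and turns lie within -1 to 1; 1 stands for 0.025 m of shift or 0.12 rad of turn. Its arguments: {"type":"object","properties":{"steps":{"type":"array","items":{"type":"array","items":{"type":"number","minimum":-1,"maximum":1}}},"newtons":{"type":"number"}},"required":["steps"]}

```bash
mkdir -p pics; cat > h.py <<'E'
import numpy as np,cv2
from bench import arm
def cap(n):
    return arm.capture(n)
def world(c,mask=None):
    # world xyz for every pixel
    K=np.array(c["intrinsics"]);d=c["depth"];h,w=d.shape
    u,v=np.meshgrid(np.arange(w),np.arange(h))
    x=(u-K[0,2])/K[0,0];y=(v-K[1,2])/K[1,1]
    rd=np.hypot(x,y);r=rd.copy()
    for _ in range(20): r=rd/(1+c["k1"]*r*r)
    s=np.where(rd>0,r/np.maximum(rd,1e-9),1)
    x=x*s;y=y*s
    P=np.stack([x*d,-y*d,-d,np.ones_like(d)],-1)
    return (P@np.linalg.inv(np.array(c["view"])).T)[...,:3]
E
python3 - <<'E'
from h import *
for n in("scene","top"):
    c=cap(n);np.savez(n+".npz",**c);cv2.imwrite(f"pics/{n}0.png",c["pixels"])
    print(n,np.linalg.inv(c["view"])[:3].round(3).tolist(),c["intrinsics"],c["k1"])
print(arm.get_obs())
E
```

```text
scene [[0.687, -0.61, 0.396, 1.073], [0.727, 0.568, -0.386, -0.579], [0.011, 0.553, 0.833, 1.331]] [[418.387432     0.         265.01034355]
 [  0.         418.387432   194.97509255]
 [  0.           0.           1.        ]] -0.14760796049217012
top [[-0.018, 0.992, -0.127, 0.283], [-1.0, -0.016, 0.012, 0.004], [0.009, 0.127, 0.992, 1.626]] [[453.38105881   0.         254.84822619]
 [  0.         453.38105881 190.14113369]
 [  0.           0.           1.        ]] -0.08764267510058502
{'time': 0.1, 'joint_positions': array([-7.40732266e+01,  6.67115162e+00,  8.26313079e+01,  5.00763076e-04,
        9.07558046e+01, -2.16628138e+00]), 'qd': array([-0.00440531, -0.12103955, -0.14983173,  0.05604886, -0.00453651,
       -0.06985569]), 'joint_torque': array([ 2.66891141e-05, -7.33670855e+01, -6.33788824e+01, -1.11067748e-04,
        5.35077561e-03,  4.75716729e-05]), 'position': array([ 0.20957212, -0.64146964,  0.23064526]), 'eef_rot': array([-1.79941796e+02, -2.70273731e-03,  1.80930598e+01]), 'force': array([ 0.46485923, -0.41974101,  0.31529532]), 'moment': array([-0.04039269,  0.06206816,  0.01040345]), 'finger_force': 0.0, 'grip_width': 0.08530683254998377}
```

View pics/top0.png

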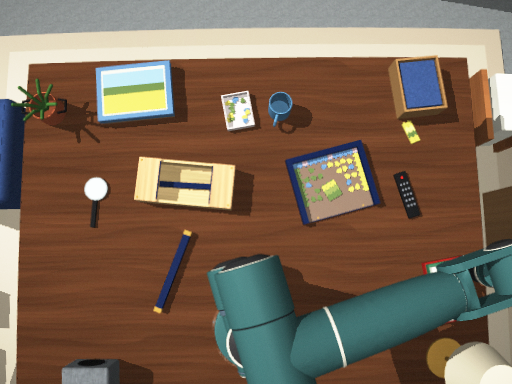

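View pics/scene0.png

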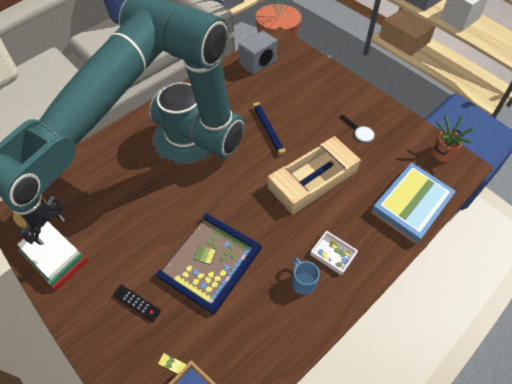

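Top view candidates for the bar: the navy bar in the caddy at (187,185), and a longer look-alike with brass ends on the table at (174,272). The description picks the one in the caddy. The board's rails are navy too (fixed, around (333,182)); its open edge faces the robot.

```bash
python3 - <<'E'
from h import *
for n in("top","scene"):
    c=dict(np.load(n+".npz"));c["k1"]=float(c["k1"]);W=world(c);px=c["pixels"].astype(int)
    b,g,r=px[...,0],px[...,1],px[...,2]
    if n=="top":
        cb=(slice(150,218),slice(128,242));bb=(slice(135,230),slice(280,385));lb=(slice(225,320),slice(145,200))
    else:
        cb=(slice(135,215),slice(262,365));bb=(slice(210,315),slice(150,268));lb=(slice(98,160),slice(248,290))
    def rect(m,box,lab):
        p=W[box][m[box]]
        R=cv2.minAreaRect((p[:,:2]*1000).astype(np.float32));print(n,lab,len(p),np.round(R[0],1),np.round(R[1],1),round(R[2],1),"z",np.percentile(p[:,2],[5,50,95]).round(3))
    z=W[...,2]
    rect((z>.066)&(z<.085),cb,"caddytop")
    navy=(b>r*1.5)&(b>g*1.25)&(b>25)
    rect(navy&(z<.045)&(z>.005),cb,"barin")
    rect(navy&(z<.045)&(z>.022),bb,"rails")
    rect(navy&(z<.045),lb,"lookalike")
    rect((z>.007)&(z<.045),bb,"boardall")
    if n=="top":
        crop=c["pixels"][135:235,120:390];cv2.imwrite("pics/crop1.png",cv2.resize(crop,None,fx=2.9,fy=2.9,interpolation=cv2.INTER_CUBIC))
E
```

```text
top caddytop 2057 [513.3 231.8] [336.2 152.6] 83.7 z [0.068 0.073 0.079]
top barin 242 [510.5 236.4] [177.5  18.5] 85.2 z [0.022 0.028 0.034]
top rails 1142 [ 515.2 -292.6] [239.  288.4] 14.3 z [0.024 0.031 0.038]
top lookalike 549 [207.9 279.3] [ 26.4 265.6] 68.4 z [0.019 0.025 0.031]
top boardall 5197 [ 519.6 -298.2] [372.6 350.6] 87.5 z [0.008 0.015 0.034]
scene caddytop 1505 [515.1 228.6] [340.3 157. ] 83.8 z [0.068 0.075 0.08 ]
scene barin 239 [396.7 274.3] [153.3 285.4] 74.2 z [0.021 0.027 0.033]
scene rails 1212 [ 517.7 -295.3] [240.7 286.7] 14.2 z [0.025 0.033 0.037]
scene lookalike 286 [207.4 280.6] [ 38.5 262.5] 68.6 z [0.014 0.026 0.032]
scene boardall 5825 [ 501.2 -291.3] [421.9 401.3] 48.5 z [0.009 0.016 0.036]
```

View pics/crop1.png

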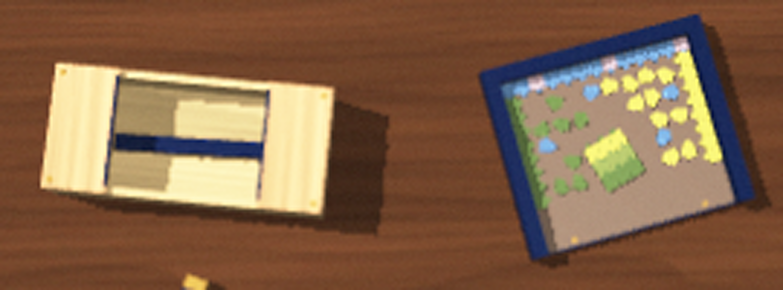

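The crop confirms the navy bar at top-view pixel ~(187,185), visible only through the opening and running under both end plates. Caddy and board rectangles match their given sizes. I'll turn the tool first, then travel.

>>> apply_moves([
  [0,0,0,0,0,-0.81,-0.4],
  [0,0,0,0,0,-0.81,-0.4],
  [0,0,0,0,0,-0.81,-0.4],
  [0,0,0,0,0,-0.81,-0.4],
  [0,0,0,0,0,-0.81,-0.4],
  [0,0,0,0,0,-0.81,-0.4],
  [0,0,0,0,0,-0.81,-0.4],
  [0,0,0,0,0,-0.81,-0.4],
  [0,0,0,0,0,-0.81,-0.4],
  [0,0,0,0,0,-0.81,-0.4],
  [0,0,0,0,0,-0.81,-0.4],
  [0,0,0,0,0,-0.81,-0.4],
], newtons=40)

```text
time: 1.1
position: [0.2096, -0.6415, 0.2308]
eef_rot: [-180.0, -0.0, 85.2]
force: [0.4, -0.0, 0.6]
grip_width: 0.0599
finger_force: 0.0
```

>>> apply_moves([
  [0.95,0.24,0,0,0,0,-0.4],
  [0.95,0.24,0,0,0,0,-0.4],
  [0.95,0.24,0,0,0,0,-0.4],
  [0.95,0.24,0,0,0,0,-0.4],
  [0.95,0.24,0,0,0,0,-0.4],
  [0.95,0.24,0,0,0,0,-0.4],
  [0.95,0.24,0,0,0,0,-0.4],
  [0.95,0.24,0,0,0,0,-0.4],
  [0.95,0.24,0,0,0,0,-0.4],
  [0.95,0.24,0,0,0,0,-0.4],
  [0.95,0.24,0,0,0,0,-0.4],
  [0.95,0.24,0,0,0,0,-0.4],
])

```text
time: 2.1
position: [0.3067, -0.3629, 0.231]
eef_rot: [-180.0, -0.0, 84.9]
force: [-0.3, -1.0, -0.2]
grip_width: 0.0598
finger_force: 0.0
```

>>> apply_moves([
  [0.95,0.24,0,0,0,0,-0.4],
  [0.95,0.24,0,0,0,0,-0.4],
  [0.95,0.24,0,0,0,0,-0.4],
  [0.95,0.24,0,0,0,0,-0.4],
  [0.95,0.24,0,0,0,0,-0.4],
  [0.95,0.24,0,0,0,0,-0.4],
  [0.95,0.24,0,0,0,0,-0.4],
  [0.95,0.24,0,0,0,0,-0.4],
  [0.95,0.24,0,0,0,0,-0.4],
  [0.95,0.24,0,0,0,0,-0.4],
  [0.95,0.24,0,0,0,0,-0.4],
  [0.95,0.24,0,0,0,0,-0.4],
])

```text
time: 3.1
position: [0.4036, -0.0854, 0.2312]
eef_rot: [-180.0, 0.0, 84.9]
force: [0.7, -0.5, -0.3]
grip_width: 0.0596
finger_force: 0.0
```

>>> apply_moves([
  [0.95,0.24,0,0,0,0,-0.4],
  [0.95,0.24,0,0,0,0,-0.4],
  [0.95,0.24,0,0,0,0,-0.4],
  [0.95,0.24,0,0,0,0,-0.4],
  [0.95,0.24,0,0,0,0,-0.4],
  [0.95,0.24,0,0,0,0,-0.4],
  [0.95,0.24,0,0,0,0,-0.4],
  [0.95,0.24,0,0,0,0,-0.4],
  [0.95,0.24,0,0,0,0,-0.4],
  [0.95,0.24,0,0,0,0,-0.4],
  [0.95,0.24,0,0,0,0,-0.4],
  [0,0,0,0,0,0,-0.4],
])

```text
time: 4.1
position: [0.4928, 0.1707, 0.2305]
eef_rot: [-179.9, -0.0, 85.0]
force: [-0.2, 0.1, -0.3]
grip_width: 0.06
finger_force: 0.0
```

>>> apply_moves([
  [0.95,0.16,0,0,0,0,-0.4],
  [0.95,0.16,0,0,0,0,-0.4],
  [0.96,0.16,0,0,0,0,-0.4],
  [0,0,0.9,0,0,0,-0.4],
  [0,0,0.9,0,0,0,-0.4],
  [0,0,0.9,0,0,0,-0.4],
  [0,0,0.9,0,0,0,-0.4],
  [0,0,0.9,0,0,0,-0.4],
  [0,0,0.9,0,0,0,-0.4],
  [0,0,0.9,0,0,0,-0.4],
  [0,0,0.6,0,0,0,-0.4],
  [0,0,0,0,0,0,-0.4],
])

```text
time: 5.1
position: [0.509, 0.237, 0.0552]
eef_rot: [-179.7, 0.1, 84.9]
force: [-0.9, -0.5, -0.1]
grip_width: 0.0598
finger_force: 0.0
```

```bash
python3 - <<'E'
from h import *
a=cap("top")["pixels"][130:230,130:250];b=cap("scene")["pixels"][110:230,240:380]
a=cv2.resize(a,(384,320),interpolation=2);b=cv2.resize(b,(373,320),interpolation=2)
cv2.imwrite("pics/g1.png",np.hstack([a,b]))
E
```

```text
(no output)
```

View pics/g1.png

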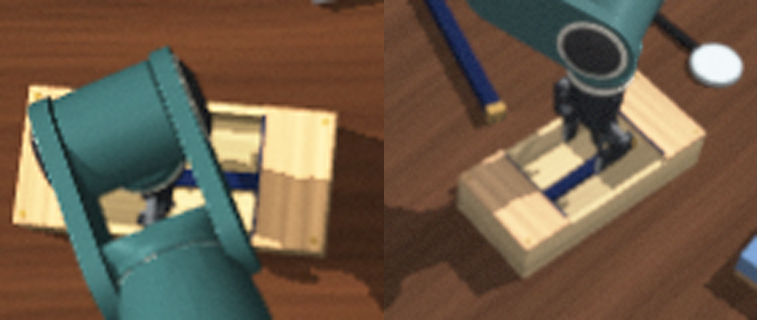

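The fingers straddle the bar (right half, around (610,150)). I'll go down and grip, then lift slightly and slide toward -y.

>>> apply_moves([
  [0,0,0.6,0,0,0,-0.4],
  [0,0,0.6,0,0,0,-0.4],
  [0,0,0.4,0,0,0,-0.4],
  [0,0,0.15,0,0,0,-0.4],
  [0,0,0,0,0,0,0],
  [0,0,0,0,0,0,0.5],
  [0,0,0,0,0,0,1],
  [0,0,0,0,0,0,1],
  [0,0,0,0,0,0,1],
  [0,0,0,0,0,0,1],
], newtons=40)

```text
time: 6.03
position: [0.5113, 0.2382, 0.0163]
eef_rot: [179.9, -0.0, 84.9]
force: [-1.0, -0.1, 6.7]
grip_width: 0.0188
finger_force: 40.5
```

>>> apply_moves([
  [0,0,-0.2,0,0,0,1],
  [0,0,-0.2,0,0,0,1],
  [0,0,0,0,0,0,1],
])

```text
time: 6.28
position: [0.5111, 0.2382, 0.0265]
eef_rot: [179.9, -0.0, 84.9]
force: [-0.3, -0.2, -0.4]
grip_width: 0.0189
finger_force: 39.7
```

>>> apply_moves([
  [-0.4,0,0,0,0,0,1],
  [-0.4,0,0,0,0,0,1],
  [0,0,0,0,0,0,1],
])

```text
time: 6.53
position: [0.5085, 0.2162, 0.0248]
eef_rot: [-180.0, 0.0, 84.9]
force: [-1.0, -0.5, -0.8]
grip_width: 0.0189
finger_force: 39.7
```

```bash
cat > look.py <<'E'
import sys
from h import *
ct=cap("top");cs=cap("scene");np.savez("t1.npz",**ct);np.savez("s1.npz",**cs)
a=ct["pixels"][145:225,130:250];b=cs["pixels"][130:220,255:375]
cv2.imwrite(sys.argv[1],np.hstack([cv2.resize(a,(400,266),interpolation=2),cv2.resize(b,(355,266),interpolation=2)]))
E
python3 look.py pics/g2.png
```

```text
(no output)
```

View pics/g2.png

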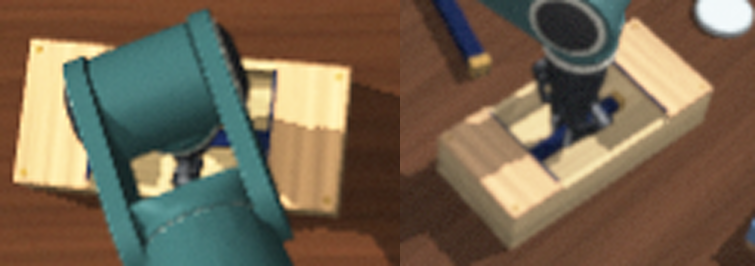

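The scene view (right half) shows the bar's brass +y end at crop (620,100), i.e. full-image about (329,164). I'll measure it.

```bash
python3 - <<'E'
from h import *
c=dict(np.load("s1.npz"));c["k1"]=float(c["k1"]);W=world(c)
C=np.array([.514,.230]);a=np.radians(83.7);ex=np.array([np.cos(a),np.sin(a)]);ey=np.array([-ex[1],ex[0]])
for v in range(158,170):
    for u in range(322,338):
        p=W[v,u];q=c["pixels"][v,u].astype(int);d=p[:2]-C
        if p[2]>.02 and p[2]<.05 and abs(d@ey)<.03: print(u,v,q,(d@ex*1000).round(),(d@ey*1000).round(),(p[2]*1000).round())
E
```

```text
327 161 [ 71 110 137] 77.0 12.0 42.0
328 161 [ 74 116 140] 83.0 12.0 38.0
325 162 [ 76  89 100] 73.0 17.0 33.0
326 162 [67 80 96] 74.0 13.0 37.0
327 162 [ 62  93 115] 76.0 10.0 38.0
328 162 [ 65 108 133] 80.0 8.0 38.0
329 162 [ 74 118 143] 85.0 8.0 33.0
324 163 [59 56 57] 65.0 15.0 35.0
325 163 [58 42 41] 66.0 11.0 38.0
326 163 [57 43 44] 69.0 8.0 39.0
327 163 [53 64 77] 73.0 7.0 38.0
328 163 [ 63  95 116] 77.0 5.0 36.0
329 163 [ 66 108 135] 78.0 1.0 40.0
330 163 [ 71 111 138] 87.0 3.0 31.0
323 164 [57 44 42] 58.0 13.0 36.0
324 164 [54 33 27] 63.0 12.0 33.0
325 164 [57 30 23] 65.0 9.0 34.0
326 164 [55 28 19] 69.0 8.0 33.0
327 164 [55 39 41] 67.0 1.0 41.0
328 164 [57 68 78] 76.0 3.0 33.0
329 164 [ 62  96 117] 76.0 -2.0 37.0
330 164 [ 62 102 124] 79.0 -4.0 39.0
323 165 [61 41 32] 55.0 10.0 35.0
324 165 [58 33 29] 56.0 6.0 39.0
325 165 [54 24 18] 61.0 5.0 36.0
326 165 [52 27 18] 63.0 2.0 37.0
327 165 [55 30 23] 65.0 -1.0 39.0
328 165 [55 44 48] 71.0 -2.0 35.0
329 165 [52 80 98] 76.0 -3.0 32.0
330 165 [ 65  99 121] 79.0 -5.0 33.0
322 166 [118 106 100] 46.0 6.0 40.0
323 166 [85 63 56] 49.0 4.0 39.0
324 166 [70 39 28] 56.0 5.0 33.0
325 166 [62 36 26] 57.0 1.0 37.0
326 166 [49 26 19] 61.0 -1.0 36.0
327 166 [46 26 23] 63.0 -4.0 38.0
328 166 [49 44 47] 70.0 -4.0 32.0
329 166 [ 63  90 106] 79.0 -1.0 22.0
323 167 [114  94  88] 48.0 2.0 36.0
324 167 [89 60 52] 48.0 -3.0 41.0
325 167 [58 28 20] 53.0 -3.0 37.0
326 167 [47 26 20] 60.0 -3.0 32.0
327 167 [48 38 41] 65.0 -4.0 29.0
328 167 [62 73 81] 72.0 -3.0 22.0
323 168 [136 128 123] 46.0 -0.0 33.0
324 168 [101  86  80] 47.0 -4.0 37.0
325 168 [63 47 44] 56.0 -2.0 27.0
326 168 [57 50 50] 59.0 -4.0 28.0
327 168 [72 85 96] 64.0 -5.0 25.0
```

The bar's +y end is at about +80 mm along the caddy, so its other end is about 5 mm short of the -y wall, inside the opening with about 10 mm to spare. Now I tilt the +y end up.

>>> apply_moves([
  [0,0,-0.19,0,0.32,0,1],
  [0.01,0,-0.19,0,0.32,0,1],
  [0.02,0,-0.19,0,0.32,0,1],
  [0.02,0,-0.19,0,0.32,0,1],
  [0.03,0,-0.19,0,0.32,0,1],
  [0,0,0,0,0,0,1],
])

```text
time: 7.13
position: [0.5092, 0.2177, 0.0496]
eef_rot: [180.0, -11.1, 84.9]
force: [-0.3, 0.1, -1.2]
grip_width: 0.0187
finger_force: 39.7
```

>>> apply_moves([
  [0,0,-0.21,0,0.33,0,1],
  [0,0,-0.21,0,0.33,0,1],
  [0,0,-0.21,0,0.33,0,1],
  [0,0,-0.21,0,0.33,0,1],
  [0,0,0,0,0,0,1],
])

```text
time: 7.55
position: [0.5086, 0.2124, 0.0694]
eef_rot: [180.0, -20.1, 84.9]
force: [-0.2, -0.5, -1.1]
grip_width: 0.0187
finger_force: 39.7
```

```bash
python3 look.py pics/g3.png
```

```text
(no output)
```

View pics/g3.png

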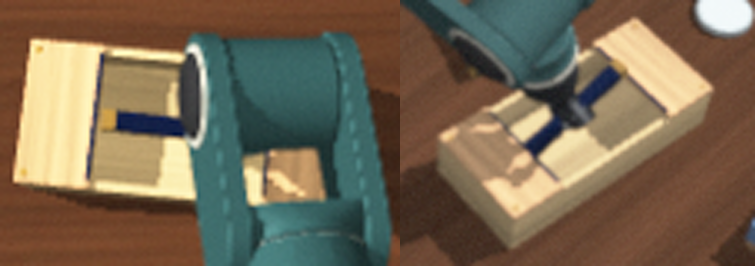

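The brass end (left half (108,120)) is up and clear of the opening's edge, with no contact force. I draw it out along its axis.

>>> apply_moves([
  [0.3,0,0,0,0,0,1],
  [0.5,0,0,0,0,0,1],
  [0.5,0,0,0,0,0,1],
  [0.5,0,0,0,0,0,1],
  [0.5,0,0,0,0,0,1],
  [0.5,0,0,0,0,0,1],
  [0.5,0,0,0,0,0,1],
  [0.5,0,0,0,0,0,1],
  [0.3,0,0,0,0,0,1],
  [0,0,0,0,0,0,1],
])

```text
time: 8.48
position: [0.5171, 0.3104, 0.1051]
eef_rot: [180.0, -20.1, 85.0]
force: [-0.0, 0.2, -1.4]
grip_width: 0.0187
finger_force: 39.7
```

>>> apply_moves([
  [0.14,0,-0.38,0,0,0,1],
  [0.27,0,-0.75,0,0,0,1],
  [0.27,0,-0.75,0,0,0,1],
  [0.27,0,-0.75,0,0,0,1],
  [0.27,0,-0.75,0,0,0,1],
  [0.27,0,-0.75,0,0,0,1],
  [0.14,0,-0.38,0,0,0,1],
  [0,0,0,0,-0.73,0,1],
  [0,0,0,0,-0.73,0,1],
  [0,0,0,0,-0.73,0,1],
  [0,0,0,0,-0.73,0,1],
  [0,0,0,0,0,0,1],
])

```text
time: 9.48
position: [0.5168, 0.3093, 0.224]
eef_rot: [-180.0, 0.3, 85.0]
force: [0.7, 0.5, -0.3]
grip_width: 0.0189
finger_force: 39.7
```

```bash
cat > bar.py <<'E'
import sys
from h import *
o=arm.get_obs();p=np.array(o["position"]);y=np.radians(o["eef_rot"][2])
print(p.round(4),np.round(o["eef_rot"],2))
tx=np.array([np.cos(y),np.sin(y)]);ty=np.array([np.sin(y),-np.cos(y)])
for n in("top","scene"):
    c=cap(n);cv2.imwrite(sys.argv[1]+n+".png",c["pixels"]);W=world(c);q=c["pixels"].astype(int);b,g,r=q[...,0],q[...,1],q[...,2]
    d=W[...,:2]-p[:2];u=d@tx;w=d@ty;z=W[...,2]-p[2]
    m=(abs(u)<.2)&(abs(w)<.018)&(z>-.03)&(z<.035)
    navy=m&(b>r*1.4)&(b>g*1.15)
    br=m&(r>b*1.35)&(abs(u)>.08)
    print(n,"all top z",np.percentile(W[...,2][navy],[50,95]).round(4),"n",navy.sum(),br.sum())
    e=navy|br
    A=np.array([u[e],w[e],W[...,2][e]]).T*1000
    print(" ends",np.percentile(A[:,0],[0,1,99,100]).round(1))
    f=[A[:,0]<-60,A[:,0]>40]
    for k in f:
        if k.sum()>5:print("  seg n",k.sum(),"mid",np.median(A[k],0).round(1),"zmax95",np.percentile(A[k][:,2],90).round(1))
E
python3 bar.py pics/h1
```

```text
[0.5168 0.3093 0.224 ] [-179.97    0.29   84.99]
top all top z [0.2353 0.2395] n 131 49
 ends [-132.  -131.7   -7.3   -4.2]
  seg n 159 mid [-99.9  -1.7 235.1] zmax95 239.0
scene all top z [0.2356 0.2398] n 164 78
 ends [-139.8 -138.7   97.1  100.6]
  seg n 135 mid [-106.9    4.9  234. ] zmax95 237.4
  seg n 28 mid [ 89.7  -2.1 236.4] zmax95 240.3
```

>>> apply_moves([
  [0,0,0,0,0,-0.55,1],
  [0,0,0,0,0,-0.56,1],
  [0,0,0,0,0,-0.56,1],
  [0,0,0,0,0,-0.56,1],
  [0,0,0,0,0,-0.56,1],
  [-0.4,-0.2,0,0,0,0,1],
  [-0.8,-0.37,0,0,0,0,1],
  [-0.94,-0.43,0,0,0,0,1],
  [-0.94,-0.43,0,0,0,0,1],
  [-0.94,-0.43,0,0,0,0,1],
  [-0.94,-0.43,0,0,0,0,1],
  [-0.94,-0.43,0,0,0,0,1],
])

```text
time: 10.58
position: [0.486, 0.1467, 0.2242]
eef_rot: [179.9, -0.1, 103.9]
force: [-0.1, -0.5, -0.2]
grip_width: 0.0189
finger_force: 39.7
```

>>> apply_moves([
  [-0.94,-0.43,0,0,0,0,1],
  [-0.94,-0.43,0,0,0,0,1],
  [-0.94,-0.43,0,0,0,0,1],
  [-0.94,-0.43,0,0,0,0,1],
  [-0.94,-0.43,0,0,0,0,1],
  [-0.94,-0.43,0,0,0,0,1],
  [-0.94,-0.43,0,0,0,0,1],
  [-0.94,-0.43,0,0,0,0,1],
  [-0.94,-0.43,0,0,0,0,1],
  [-0.94,-0.43,0,0,0,0,1],
  [-0.94,-0.43,0,0,0,0,1],
  [-0.94,-0.43,0,0,0,0,1],
])

```text
time: 11.58
position: [0.4292, -0.1577, 0.2242]
eef_rot: [179.9, -0.0, 103.9]
force: [0.1, 0.6, -1.2]
grip_width: 0.0187
finger_force: 39.7
```

>>> apply_moves([
  [-0.94,-0.43,0,0,0,0,1],
  [-0.94,-0.43,0,0,0,0,1],
  [-0.94,-0.43,0,0,0,0,1],
  [-0.7,-0.34,0,0,0,0,1],
  [-0.4,-0.2,0,0,0,0,1],
  [0,0,0,0,0,0,1],
])

```text
time: 12.08
position: [0.4088, -0.2639, 0.224]
eef_rot: [180.0, -0.0, 103.9]
force: [0.1, -0.0, -1.4]
grip_width: 0.0188
finger_force: 39.7
```

```bash
python3 bar.py pics/h2; python3 -c "
from h import *
print(arm.get_obs()['joint_positions'].round(1))"
```

```text
[ 0.4088 -0.2639  0.224 ] [ 1.7996e+02 -1.0000e-02  1.0387e+02]
top all top z [0.2353 0.2399] n 39 31
 ends [ 15.   15.  103.4 103.9]
  seg n 40 mid [ 95.5   0.5 236.3] zmax95 239.0
scene all top z [0.2366 0.2409] n 309 76
 ends [-135.  -134.    98.2   99.5]
  seg n 179 mid [-99.8   5.9 236.4] zmax95 239.7
  seg n 92 mid [ 76.7   4.2 236.2] zmax95 240.0
[-35.7 -17.3 105.6   0.   91.7 -49.6]
```

>>> apply_moves([
  [-0.5,-0.17,0,0,0,-0.04,1],
  [-0.6,-0.2,0,0,0,0,1],
  [-0.37,-0.14,0.3,0,0,0,1],
  [0,0,0.8,0,0,0,1],
  [0,0,0.8,0,0,0,1],
  [0,0,0.8,0,0,0,1],
  [0,0,0.8,0,0,0,1],
  [0,0,0.8,0,0,0,1],
  [0,0,0.8,0,0,0,1],
  [0,0,0.8,0,0,0,1],
  [0,0,0.5,0,0,0,1],
  [0,0,0.14,0,0,0,1],
])

```text
time: 13.18
position: [0.406, -0.2998, 0.0583]
eef_rot: [-179.9, -0.2, 104.4]
force: [0.1, -0.4, -1.3]
grip_width: 0.0186
finger_force: 39.7
```

```bash
python3 bar.py pics/h3; python3 - <<'E'
from h import *
a=cv2.imread("pics/h3top.png")[120:240,260:420];b=cv2.imread("pics/h3scene.png")[190:320,120:290]
cv2.imwrite("pics/h3.png",np.hstack([cv2.resize(a,(400,300),interpolation=2),cv2.resize(b,(392,300),interpolation=2)]))
E
```

```text
[ 0.406  -0.2998  0.0583] [-1.7991e+02 -1.5000e-01  1.0440e+02]
top all top z [0.0359 0.0726] n 76 22
 ends [-162.1 -159.8  123.7  124.6]
  seg n 68 mid [107.    1.5  35.9] zmax95 71.1
scene all top z [0.0707 0.0765] n 343 74
 ends [-165.6 -164.   116.8  119.1]
  seg n 195 mid [-114.3    3.2   69.8] zmax95 74.0
  seg n 125 mid [79.6  4.8 70.5] zmax95 75.0
```

View pics/h3.png

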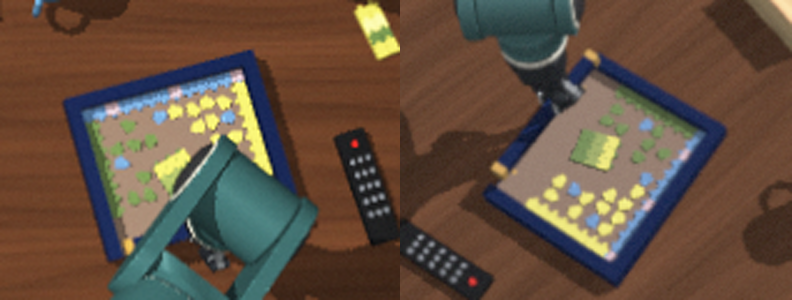

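The bar is above the open edge (right half: brass ends at (592,57) and (500,170)), with the pieces undisturbed. A refined check of the bar in board axes follows.

```bash
python3 - <<'E'
from h import *
print(arm.get_obs()["position"],arm.get_obs()["eef_rot"])
a=np.radians(14.2);ex=np.array([np.cos(a),np.sin(a)]);ey=np.array([-ex[1],ex[0]])
E=np.array([.5165,-.294])-.110*ex;print("edge",E)
for n in("top","scene"):
    c=cap(n);W=world(c);q=c["pixels"].astype(int);b,g,r=q[...,0],q[...,1],q[...,2];z=W[...,2]
    d=(W[...,:2]-E)*1000;u=d@ex;v=d@ey
    navy=(b>r*1.4)&(b>g*1.15);br=(r>b*1.35)&(abs(v)>90)
    m=(abs(u)<25)&(abs(v)<150)&(z>.052)&(z<.082)&(navy|br)
    print(n,m.sum(),"v range",np.sort(v[m])[[0,3,-4,-1]].round(1))
    for lab,k in(("neg",m&(v<-40)),("pos",m&(v>40))):
        t=k&(z>.066)
        if t.sum()>3:print(lab,t.sum(),"u",np.median(u[t]).round(1),np.percentile(u[t],[5,95]).round(1),"z",np.median(z[t]).round(4))
    # rails (board frame check), z 24-40
    rl=navy&(z>.024)&(z<.042)&(abs(v)<160)&(u>30)&(u<240)
    print(" rails v",np.percentile(v[rl],[1,99]).round(1),"u max",np.percentile(u[rl],99).round(1))
E
```

```text
[ 0.40669791 -0.30058681  0.06046636] [-1.79977140e+02 -4.88698829e-02  1.04393228e+02]
edge [ 0.40986101 -0.32098381]
top 55 v range [ 33.8  36.7 123.5 124. ]
pos 43 u -0.6 [-8.8  8.1] z 0.0713
 rails v [-140.1  145.3] u max 227.6
scene 338 v range [-116.6 -115.8  119.5  122.1]
neg 134 u 4.8 [-4.9 13.8] z 0.0737
pos 85 u 4.2 [-6.4 11.4] z 0.0744
 rails v [-143.8  139.3] u max 230.4
```

>>> apply_moves([
  [-0.14,-0.08,0,0,0,0.02,1],
  [0,0,0,0,0,0,1],
  [0,0,0,0,0,0,1],
  [0,0,0,0,0,0,1],
  [0,0,0,0,0,0,1],
])

```text
time: 13.8
position: [0.4057, -0.305, 0.061]
eef_rot: [180.0, 0.0, 104.2]
force: [0.1, -0.6, -0.8]
grip_width: 0.0188
finger_force: 39.7
```

```bash
python3 -c "
from bench import arm
o=arm.get_obs();print(o['position'],o['eef_rot'],o['finger_force'],o['time']);print(arm.hand_in())"
```

```text
[ 0.40571948 -0.30503733  0.06101527] [1.79990997e+02 1.24946582e-02 1.04235105e+02] 39.6673321723938 13.8
the job is handed in; nothing more can be done
None
```

The bar came out of the caddy by tilting, with no contact force seen, and is now held level and in line with the board's open edge, its middle about 5 cm above it. I handed the job in at 13.8 s; after the last 4 mm centring shift I did not take another picture.

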